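# Gauge the depth of a sample well

## Robot

A 6-joint arm with a two-finger parallel gripper is mounted at the origin on the work surface. World frame = base frame: x ahead of the robot, y to its left, z up, the work surface at z = 0. Lengths are in m, angles in rad, forces in N, time in s.
With the tool pointing down it reaches from about 0.225 to 0.875 m from the base axis. Payload 3.4 kg.
Tool frame: the origin (TCP) lies at the very end of the fingers, on their centre line; the grasp point (between the pads) lies 19 mm behind it; z points along the fingers, x is the direction in which the jaws open and shut, and the axes are right-handed (so a half turn about z gives the same grasp; the last joint's range is limited). The gripper opens to 85 mm and grips with 20 to 120 N. Pads are 22 mm wide; open, the fingers measure 114 mm over their backs; the gripper's body (76 mm by 85 mm) begins 54 mm behind the grasp point. The pads swing forward as they close: fully open they stand 13 mm farther back than shut.
Start: joints at [-1.455, 0.276, 1.505, -0, 1.361, -0.121], TCP at [0.135, -0.559, 0.231] pointing down, gripper open.
Joint ranges: [-2.89, 2.89], [-0.75, 2.08], [0.22, 2.7], [-1.18, 4.32], [0.11, 2.71], [-2.7, 2.7]. Speed limits (rad/s): [2.57, 2.57, 3.14, 3.14, 3.14, 3.14].

## Interface

Orientations are given as a unit quaternion [w, x, y, z].
In Python, from rig import manip gives the robot as it stands.
- The arm moves only by the tool send_rows, never from a script. Its argument "increments" is a list of rows, each a list of 5 numbers: the opening, from 0 (shut) to 1 (fully open), then the shift along the tool's x, y, z in m, then the turn about the tool's z in rad. A call has 1 to 8 rows; each row shifts and turns the commanded pose from where the row before left it, along the tool's axes as they then stand; what a row does not reach is not made up. A row lasts 1/8 s, in which the tool goes at most 62.5 mm and 10.7 degrees, less where a joint would pass 70% of its speed; a pose out of reach is approached as far as the arm can. A call is refused whole if a number of a shift passes 0.0625 or a number of a turn 0.188, either way. A call with a gripper value outside its range is refused whole. The fingers move at their own pace and stop on an object; "squeeze" is the grip in N (left out, the last holds). Time passes only in rows, so rows that do not move let the fingers close. It gives the time, the measured TCP pose, the force and the opening at its end, in the units of the state.
- manip.get_state(): the state, without advancing time (a new reading comes with each control period).
- manip.get_image(name): name is "scene" or "side" or "wrist"; returns the picture (420x560x3 uint8, red, green, blue); there is no depth.
- manip.calibration(name): a dict with "fx", "fy", "cx", "cy" (pixels), "camera_from_world" (4x4, takes a point from world to camera coordinates). Camera axes: x right, y up, looking along -z (the intrinsics and any distortion apply to the point x, -y, -z); pixel columns grow to the right and rows downward; lengths in m; the calibration is good to about 2 mm. The wrist camera is an equidistant fisheye: a pixel r from the principal point sees the ray r / f radians off the axis. A picture is of the moment at which its call begins: read the wrist's pose just before it. calibration takes no time and is no camera call; for the wrist camera it gives the pose at the moment of the call.
- manip.sign_off(): hands the job in, once; it reports no verdict.
The state is a dict: "clock": time; "qpos": joint angles; "qd": joint speeds; "effort": joint torques, N m; "position": TCP position; "ee_rot": TCP orientation; "contact_force": force on the tool from outside, world axes, zero at the start; "moment": the same for the moment, N m; "width": finger opening in m.
Only numpy, scipy, OpenCV 4.12 (cv2) and the standard library are available. Lean on these libraries where they do the work, as an engineer would, in place of code of your own. Each camera call takes 0.05 s, during which the arm holds its last target.

## Task

Slide the shutter of the sample block fully open, take the depth gauge from its stand and lower it into the well until its tip rests on the well's floor, so that the block's top face pushes the gauge's loose brass collar up to mark the depth. Then put the gauge back fully down in its stand without shifting the collar, and after that slide the shutter fully shut and let go. Leave the bottle, the beaker and the vial tray where they are.

Things in the scene. Friction and masses are not known exactly. Their poses are not given: they have to be found in the camera images.
- block: Fixed sample block: a grey body 90 (x) x 150 (y) x 95 mm high with a lower white vial tray (75 mm high, capped vials to 93 mm) along its +x side. Origin at the centre of the grey body's underside, z up. The round well is in its top face at local x 0, y -35 mm. Two black guide rails, 10 mm high, run along local y on the top face at x -32 and +32 mm (inner faces 56 mm apart). The shutter slides along local +y to open.
- well_mouth (a point): Centre of the well's mouth, in the plane of the block's top face, 95 mm above the table; same axes as the block. The well is vertical, 16 mm in diameter with a 3 mm chamfer at the mouth.
- well_floor (a point): Centre of the well's flat floor. The depth below the mouth differs each time, 60 to 80 mm.
- shutter (a joint): Slide of the shutter in m: 0 shut (over the well), 0.065 fully open, growing along the block's local +y. It stays where it is left; dry friction about 1.2 N. Firm stops at both ends.
- shutter_knob (a point): Middle of the upper, thick part of the shutter's upright black round knob, 18 mm in diameter there, on the axis. This point lies 28 mm above the block's top face, the knob's top 13 mm higher; the thick part reaches down to 15 mm above the face. The steel shutter plate under it is 52 x 50 mm (y), its top 5 mm above the face, the knob at its middle.
- stand: Fixed white plastic block 80 x 80 x 50 mm high, origin at the centre of its underside, with a vertical hole in the middle of its top.
- stand_mouth (a point): Centre of the mouth of the stand's hole, at its top face, 50 mm above the table. The hole is 12.5 mm in diameter, 40 mm deep, with a 3 mm chamfer.
- gauge_head (a point): Centre of the depth gauge's black round head, 22 mm in diameter and 42 mm tall, the place to grip. The gauge is 147 mm long over all, upright at the start in the stand's hole, about 0.16 kg; its z axis points up from tip to head. This point is 126 mm above the tip.
- gauge_tip (a point): Tip of the gauge: lower end of its plain steel rod, 10 mm in diameter, 105 mm long, with a small chamfer at the tip.
- collar_under (a point): Centre of the underside of the brass collar on the gauge's rod, a ring 30 mm in diameter and 8 mm high. It slides stiffly on the rod (dry friction about 0.8 N) and stays where it is pushed.
- collar (a joint): Height of the collar on the rod, in m: 0 when its underside is 44 mm above the tip, growing towards the head, at most 0.05. It starts between 0 and 0.007, lower than any well is deep; so as the rod goes down the collar meets the block's top face first (a light resistance), and slides up the rod until the tip meets the floor (a firm stop).
- bottle: Bystander: closed amber glass bottle, 60 mm in diameter, 115 mm high; origin at the centre of its underside.
- beaker: Bystander: empty glass beaker, 64 mm in diameter at the rim, 70 mm high; origin at the centre of its underside.
- vial_tray: Bystander: white tray 90 x 130 mm with twelve capped vials, 46 mm high; origin at the centre of its underside.
Things that resemble listed ones, but are neither listed nor needed, are in the scene too. What is shaped like the stand but purple is not meant.

How it is judged:
On the way, in this order (a step that is already met when the one before it is completed fails the run):
1. the shutter is slid open (value of joint shutter above 0.058 m), for 0.1 s.
2. the gauge stands on the floor of the well, bottomed out (horizontal distance between gauge_tip and well_floor below 0.006 m and z of gauge_tip in the frame of well_floor below 0.002 m), for 0.1 s.
3. the gauge is back down in its stand, the shutter still open (horizontal distance between gauge_tip and stand_mouth below 0.006 m and z of gauge_tip in the frame of stand_mouth below -0.037 m and value of joint shutter above 0.03 m), for 0.2 s.
4. the shutter is slid shut (value of joint shutter below 0.008 m), for 0.1 s.
At the end, for the whole second after the job is handed in: The gauge is at rest fully down in the stand's hole (tip within 3 mm of the hole's floor, upright within about 9 degrees), its collar still marks the well's depth (distance from tip to collar underside equals the depth, 2 mm either way is allowed), and the shutter is shut (within 8 mm) (horizontal distance between gauge_tip and stand_mouth below 0.006 m and z of gauge_tip in the frame of stand_mouth below -0.037 m and angle between gauge_tip's own z axis and vertical below 0.15 rad and linear speed of gauge below 0.02 m/s and value of joint shutter below 0.008 m and ((height (world z) of well_floor between 0.01399 and 0.01601 m and value of joint collar between 0.033 and 0.039 m) or (height (world z) of well_floor between 0.01599 and 0.01801 m and value of joint collar between 0.031 and 0.037 m) or (height (world z) of well_floor between 0.01799 and 0.02001 m and value of joint collar between 0.029 and 0.035 m) or (height (world z) of well_floor between 0.01999 and 0.02201 m and value of joint collar between 0.027 and 0.033 m) or (height (world z) of well_floor between 0.02199 and 0.02401 m and value of joint collar between 0.025 and 0.031 m) or (height (world z) of well_floor between 0.02399 and 0.02601 m and value of joint collar between 0.023 and 0.029 m) or (height (world z) of well_floor between 0.02599 and 0.02801 m and value of joint collar between 0.021 and 0.027 m) or (height (world z) of well_floor between 0.02799 and 0.03001 m and value of joint collar between 0.019 and 0.025 m) or (height (world z) of well_floor between 0.02999 and 0.03201 m and value of joint collar between 0.017 and 0.023 m) or (height (world z) of well_floor between 0.03199 and 0.03401 m and value of joint collar between 0.015 and 0.021 m) or (height (world z) of well_floor between 0.03399 and 0.03601 m and value of joint collar between 0.013 and 0.019 m))); the robot touches nothing.
It fails at once if the bottle is moved by more than 20 mm (distance of bottle from where it was at the start of the episode above 0.02 m).
It fails at once if the beaker is moved by more than 20 mm (distance of beaker from where it was at the start of the episode above 0.02 m).
It fails at once if the vial tray is moved by more than 20 mm (distance of vial_tray from where it was at the start of the episode above 0.02 m).
It fails at once if the bottle is tipped (angle between bottle's own z axis and vertical above 0.5 rad).
It fails at once if the beaker is tipped (angle between beaker's own z axis and vertical above 0.5 rad).
It also fails if it takes over 64 s, if anything falls off the work surface, if the arm or the gripper's body presses on something with over 40 N, if the wrist force passes 120 N, or if a joint passes its speed limit or range.

## Working session

There is one attempt and no reset: what is moved stays moved. The work goes in short steps, Python scripts to look and compute and a tool call to move; the robot and the scene stay as the last step left them, time stands still between calls to the robot, and variables do not carry over. Pictures are saved under pics/ and viewed, and the job is handed in when it is done.

Besides the shell and the picture viewer there is one more tool, called after ">>>" as name(argument=value, ...) on one line, values as JSON. send_rows: Moves the arm, as the interface text tells. Its arguments: {"type":"object","properties":{"increments":{"type":"array","items":{"type":"array","items":{"type":"number"}}},"squeeze":{"type":"number"}},"required":["increments"]}

```bash
mkdir -p pics; ls
python3 - <<'E'
from rig import manip
import cv2
print(manip.get_state())
for n in ("scene","side","wrist"):
    print(n,manip.calibration(n))
    im=manip.get_image(n); cv2.imwrite(f"pics/{n}0.png",im[:,:,::-1])
E
```

```text
pics
{'clock': 0.0, 'qpos': array([-1.45498677e+00,  2.76605196e-01,  1.50612912e+00, -1.20274966e-05,
        1.36069279e+00, -1.21003681e-01]), 'qd': array([-2.58730143e-03, -5.89435057e-04,  6.19190797e-05, -1.47496313e-03,
        1.36873085e-04, -1.96812058e-03]), 'effort': array([-2.44278956e-03, -4.16786885e+01, -2.45806915e+01, -3.09548432e-04,
        1.11504659e-02, -3.11996700e-05]), 'position': array([ 0.134826  , -0.55843088,  0.23043549]), 'ee_rot': array([-6.46110607e-04,  7.85686772e-01, -6.18623840e-01, -6.51057867e-04]), 'contact_force': array([ 0.53505759,  0.11319765, -0.27071268]), 'moment': array([ 0.00844205, -0.0268026 , -0.00756712]), 'width': 0.0851066417742993}
scene {'fx': 393.3193498612865, 'fy': 393.3193498612865, 'cx': 286.36936584695115, 'cy': 203.8738347071905, 'camera_from_world': array([[-0.48203888,  0.87612129,  0.0070706 ,  0.29135095],
       [-0.58310779, -0.32682623,  0.74375394,  0.24172927],
       [ 0.65392952,  0.3543954 ,  0.6684161 , -1.16503076],
       [ 0.        ,  0.        ,  0.        ,  1.        ]])}
side {'fx': 465.18833909137993, 'fy': 465.18833909137993, 'cx': 278.1847082786863, 'cy': 213.44927965387166, 'camera_from_world': array([[-0.72949902, -0.6838867 , -0.011409  ,  0.40514731],
       [ 0.44497537, -0.48718909,  0.75142779, -0.32882273],
       [-0.51944981,  0.54308911,  0.6597167 , -0.75113274],
       [ 0.        ,  0.        ,  0.        ,  1.        ]])}
wrist {'fx': 325.19226210127806, 'fy': 325.19226210127806, 'cx': 278.63553541275735, 'cy': 210.36874687083477, 'camera_from_world': array([[ 0.23469203, -0.97206881, -0.0013683 , -0.5742113 ],
       [ 0.92263105,  0.22319874, -0.31453818,  0.04175548],
       [ 0.30605816,  0.07255717,  0.94924384, -0.37958955],
       [ 0.        ,  0.        ,  0.        ,  1.        ]])}
```

View pics/scene0.png

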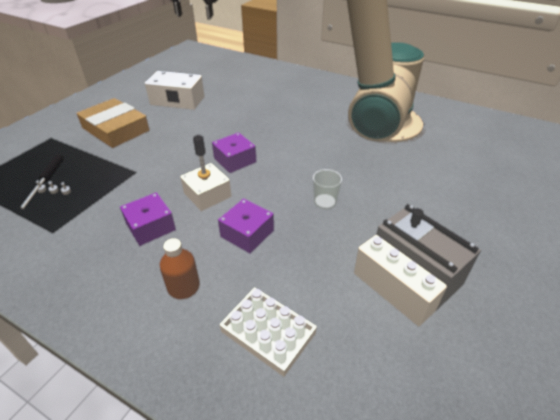

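View pics/side0.png

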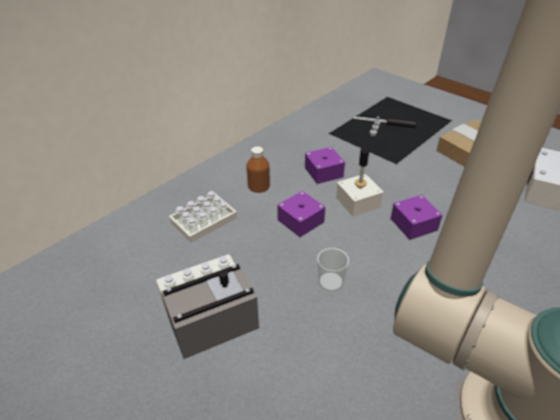

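View pics/wrist0.png

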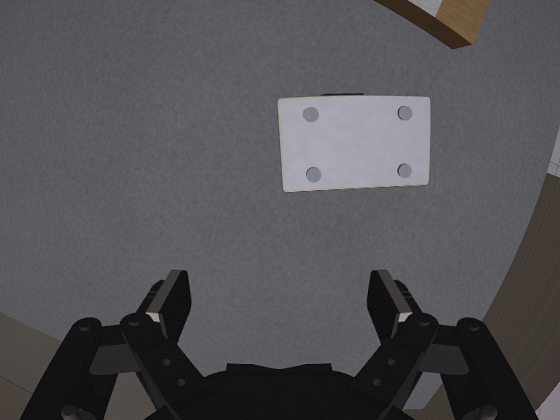

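```bash
cat > h.py <<'E'
import numpy as np, cv2
from rig import manip
def cal(n):
    c=manip.calibration(n); return c
def ray(c,u,v,fish=False):
    x=(u-c['cx'])/c['fx']; y=(v-c['cy'])/c['fy']
    if fish:
        r=np.hypot(x,y); s=np.sin(r)/r if r>1e-9 else 1.
        d=np.array([x*s,-y*s,-np.cos(r)])
    else: d=np.array([x,-y,-1.])
    M=c['camera_from_world']; R=M[:3,:3]; o=-R.T@M[:3,3]
    d=R.T@d; return o,d/np.linalg.norm(d)
def plane(c,u,v,z,fish=False):
    o,d=ray(c,u,v,fish); return o+d*(z-o[2])/d[2]
def proj(c,p,fish=False):
    q=c['camera_from_world']@np.r_[p,1]; x,y,z=q[0],-q[1],-q[2]
    if fish:
        h=np.hypot(x,y); t=np.arctan2(h,z); s=t/h if h>1e-9 else 1/z
        return c['cx']+c['fx']*x*s, c['cy']+c['fy']*y*s
    return c['cx']+c['fx']*x/z, c['cy']+c['fy']*y/z
def tri(rs):
    A=np.zeros((3,3));b=np.zeros(3)
    for o,d in rs:
        P=np.eye(3)-np.outer(d,d);A+=P;b+=P@o
    p=np.linalg.solve(A,b); return p,[np.linalg.norm((np.eye(3)-np.outer(d,d))@(p-o)) for o,d in rs]
def grab(n,name):
    c=manip.calibration(n); im=manip.get_image(n)[:,:,::-1].copy(); cv2.imwrite('pics/'+name,im); return c,im
E
python3 - <<'E'
import cv2
a=cv2.imread('pics/scene0.png');b=cv2.imread('pics/side0.png')
def crop(im,x0,y0,w,h,s,n): cv2.imwrite('pics/'+n,cv2.resize(im[y0:y0+h,x0:x0+w],None,fx=s,fy=s,interpolation=cv2.INTER_CUBIC))
crop(a,345,195,140,130,5,'sc_block.png');crop(b,150,245,120,110,5,'si_block.png')
crop(a,160,120,110,110,5,'sc_st.png');crop(b,320,130,100,100,5,'si_st.png')
E
```

```text
(no output)
```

View pics/sc_block.png

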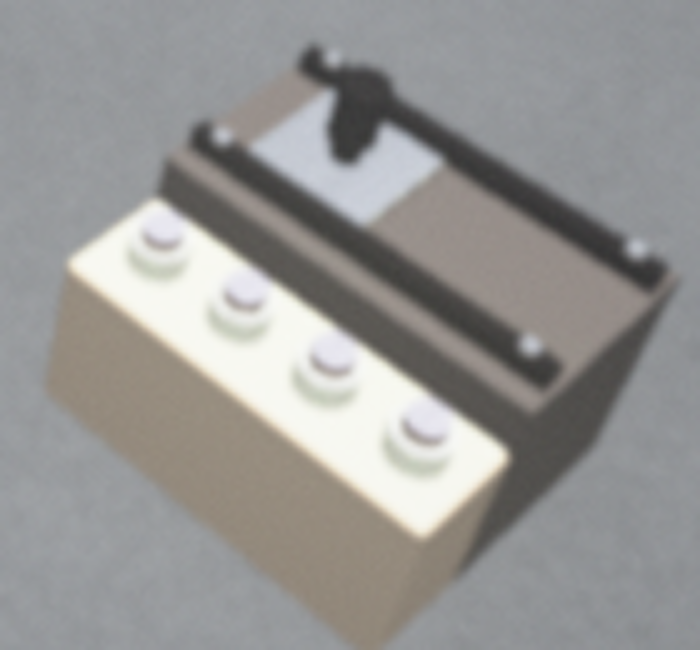

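View pics/si_block.png

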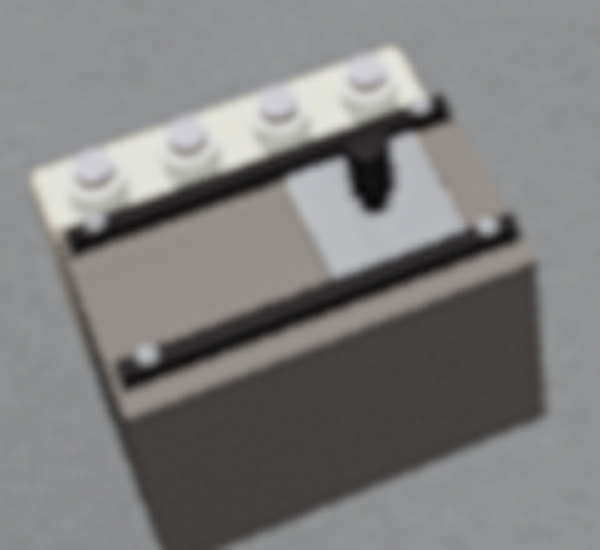

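View pics/sc_st.png

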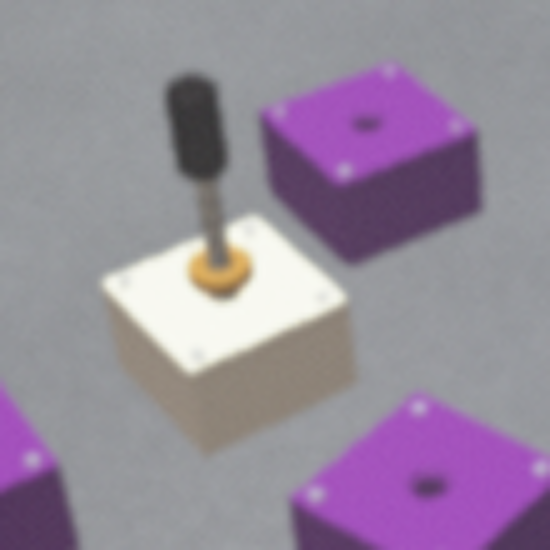

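View pics/si_st.png

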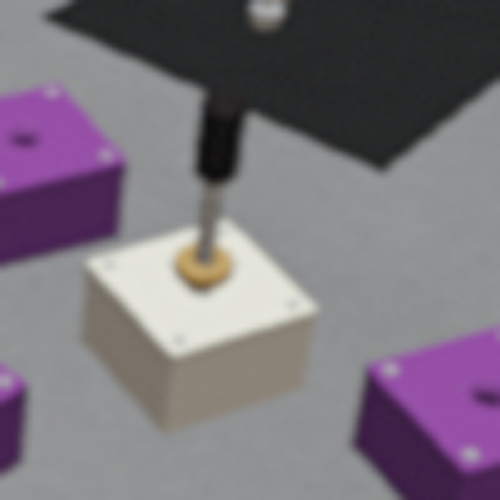

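Run:
```python
from h import *
cs,cd=cal('scene'),cal('side')
def S(p,o): return o[0]+(p[0]+.5)/5-.5, o[1]+(p[1]+.5)/5-.5
def T(a,b,oa,ob):
    p,r=tri([ray(cs,*S(a,oa)),ray(cd,*S(b,ob))]); return p.round(4),np.round(r,4)
oa,ob=(345,195),(150,245)
P={}
for n,a,b in [('A',(220,137),(420,105)),('B',(532,346),(95,222)),('C',(333,57),(488,226)),('D',(638,250),(147,354)),('knobtop',(368,85),(368,140)),('knobbase',(347,158),(374,208)),('cornerR',(680,280),(128,415)),('trayL',(70,265),(390,45))]:
    P[n]=T(a,b,oa,ob)[0]; print(n,*T(a,b,oa,ob))
c=(P['A']+P['B']+P['C']+P['D'])/4
y=(P['B']+P['D']-P['A']-P['C'])/2; x=(P['A']+P['B']-P['C']-P['D'])/2
print('center',c,'x',x,np.linalg.norm(x),'y',y,np.linalg.norm(y),np.degrees(np.arctan2(y[1],y[0])),np.degrees(np.arctan2(x[1],x[0])))
oa,ob=(160,120),(320,130)
# stand correspondences via plane
for lab,c_,o,pts in (('sc',cs,oa,[(102,284),(258,214),(348,298),(190,376)]),('si',cd,ob,[(88,262),(232,218),(318,308),(175,358)])):
    q=np.array([plane(c_,*S(p,o),.05) for p in pts]); print(lab,q.round(4).tolist(),q.mean(0).round(4))
print('head top',T((190,85),(225,100),oa,ob),'headbot',T((203,178),(214,180),oa,ob),'collar',T((220,268),(205,266),oa,ob))
for lab,c_,i,j in (('scene',cs,(326,190),0),('side',cd,(332,270),0)): print(lab,'beaker',plane(c_,*i,.03).round(3))
print('bottle',plane(cs,181,285,0.02).round(3),'tray',plane(cs,268,328,0.02).round(3))
for p in [(234,152),(148,218),(246,225)]: print('purple',plane(cs,*p,0.03).round(3))
```

```text
A [0.5171 0.1592 0.1064] [0.0007 0.0007]
B [0.5606 0.2758 0.1067] [0. 0.]
C [0.4566 0.1827 0.1074] [0.0005 0.0005]
D [0.5013 0.2984 0.1072] [0.0002 0.0002]
knobtop [0.4976 0.1997 0.135 ] [0. 0.]
knobbase [0.4977 0.2007 0.0995] [0.0003 0.0003]
cornerR [0.4949 0.3143 0.095 ] [0.0004 0.0004]
trayL [0.5722 0.1279 0.0754] [0.0006 0.0006]
center [0.5089   0.229025 0.106925] x [ 0.0599  -0.02305 -0.00075] 0.0641862524221504 y [4.4100e-02 1.1615e-01 5.0000e-05] 0.12424023100429267 69.20915944766149 -21.047124948847397
sc [[0.5442, -0.3065, 0.05], [0.4668, -0.2778, 0.05], [0.4984, -0.2044, 0.05], [0.5753, -0.2322, 0.05]] [ 0.5212 -0.2552  0.05  ]
si [[0.5737, -0.2323, 0.05], [0.5426, -0.3097, 0.05], [0.4703, -0.2775, 0.05], [0.4986, -0.2012, 0.05]] [ 0.5213 -0.2552  0.05  ]
head top (array([ 0.5219, -0.2545,  0.1574]), array([0.0008, 0.0008])) headbot (array([ 0.5228, -0.2553,  0.1118]), array([0.0004, 0.0004])) collar (array([ 0.5214, -0.2554,  0.0623]), array([0.0007, 0.0007]))
scene beaker [ 0.404 -0.009  0.03 ]
side beaker [ 0.415 -0.012  0.03 ]
bottle [ 0.76  -0.129  0.02 ] tray [0.758 0.05  0.02 ]
purple [ 0.382 -0.274  0.03 ]
purple [ 0.667 -0.292  0.03 ]
purple [ 0.585 -0.105  0.03 ]
```

```bash
cat >> h.py <<'E'
def yawof(q):
    w,x,y,z=q; return np.arctan2(2*(x*y+w*z),1-2*(y*y+z*z))
def plan(target,yaw_deg,n,op):
    s=manip.get_state(); p=np.array(s['position']); a=yawof(s['ee_rot'])
    d=(np.radians(yaw_deg)-a+np.pi)%(2*np.pi)-np.pi if abs(yaw_deg)<900 else 0
    print('now',p.round(4),np.degrees(a).round(2),'dist',(np.array(target)-p).round(4),'turn',round(-d,4))
    step=(np.array(target)-p)/n
    for i in range(n):
        x=np.array([np.cos(a),np.sin(a),0]); y=np.array([np.sin(a),-np.cos(a),0])
        r=[op,round(float(step@x),4),round(float(step@y),4),round(float(-step[2]),4),round(float(-d/n),4)]
        print(r,end=',\n' if i<n-1 else '\n'); a+=d/n
E
python3 - <<'E'
from h import *
plan([0.497,0.199,0.22],69.15,16,0.5)
c=cal('wrist');M=c['camera_from_world'];print(-M[:3,:3].T@M[:3,3])
E
```

```text
now [ 0.1348 -0.5586  0.2306] -76.43 dist [ 0.3622  0.7576 -0.0106] turn -2.5409
[0.5, -0.0407, -0.0331, 0.0007, -0.1588],
[0.5, -0.035, -0.0391, 0.0007, -0.1588],
[0.5, -0.0283, -0.0442, 0.0007, -0.1588],
[0.5, -0.021, -0.0481, 0.0007, -0.1588],
[0.5, -0.0131, -0.0508, 0.0007, -0.1588],
[0.5, -0.0049, -0.0522, 0.0007, -0.1588],
[0.5, 0.0034, -0.0524, 0.0007, -0.1588],
[0.5, 0.0116, -0.0512, 0.0007, -0.1588],
[0.5, 0.0196, -0.0487, 0.0007, -0.1588],
[0.5, 0.027, -0.045, 0.0007, -0.1588],
[0.5, 0.0338, -0.0401, 0.0007, -0.1588],
[0.5, 0.0397, -0.0343, 0.0007, -0.1588],
[0.5, 0.0447, -0.0276, 0.0007, -0.1588],
[0.5, 0.0485, -0.0202, 0.0007, -0.1588],
[0.5, 0.051, -0.0122, 0.0007, -0.1588],
[0.5, 0.0523, -0.004, 0.0007, -0.1588]
[ 0.21241959 -0.53999534  0.37278259]
```

>>> send_rows(increments=[[0.5,-0.041,-0.033,0,-0.159],[0.5,-0.035,-0.039,0,-0.159],[0.5,-0.028,-0.044,0,-0.159],[0.5,-0.021,-0.048,0,-0.159],[0.5,-0.013,-0.051,0,-0.159],[0.5,-0.005,-0.052,0,-0.159],[0.5,0.003,-0.052,0,-0.159],[0.5,0.012,-0.051,0,-0.159]])

```text
clock: 1.15
position: [0.3155, -0.1792, 0.2313]
ee_rot: [0.0, 1.0, -0.029, 0.0]
contact_force: [0.6, -0.2, 0.6]
width: 0.0425
```

>>> send_rows(increments=[[0.5,0.02,-0.049,0.001,-0.159],[0.5,0.027,-0.045,0.001,-0.159],[0.5,0.034,-0.04,0.001,-0.159],[0.5,0.04,-0.034,0.001,-0.159],[0.5,0.045,-0.028,0.001,-0.159],[0.5,0.048,-0.02,0.001,-0.159],[0.5,0.051,-0.012,0.001,-0.159],[0.5,0.052,-0.004,0.001,-0.159]])

```text
clock: 2.15
position: [0.4967, 0.1997, 0.223]
ee_rot: [0.0, 0.821, 0.571, -0.0]
contact_force: [1.6, -0.3, 0.1]
width: 0.0427
```

Run:
```python
from h import *
plan([0.497,0.199,0.22],69.15,1,0.5)
c,im=grab('wrist','w1.png')
s=manip.get_state();print(s['clock'],s['width'],s['contact_force'])
```

```text
now [0.4967 0.1997 0.223 ] 69.66 dist [ 0.0003 -0.0007 -0.003 ] turn 0.0089
[0.5, -0.0006, 0.0005, 0.003, 0.0089]
2.2 0.042220707070455096 [3.6090244  5.50521226 0.99264042]
```

View pics/w1.png

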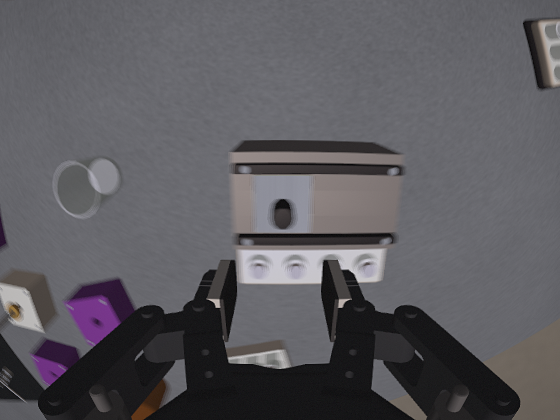

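Run:
```python
from h import *
c,im=grab('wrist','w2.png')
cv2.imwrite('pics/w2c.png',cv2.resize(im[125:295,215:415],None,fx=4,fy=4,interpolation=cv2.INTER_CUBIC))
```

```text
(no output)
```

View pics/w2c.png

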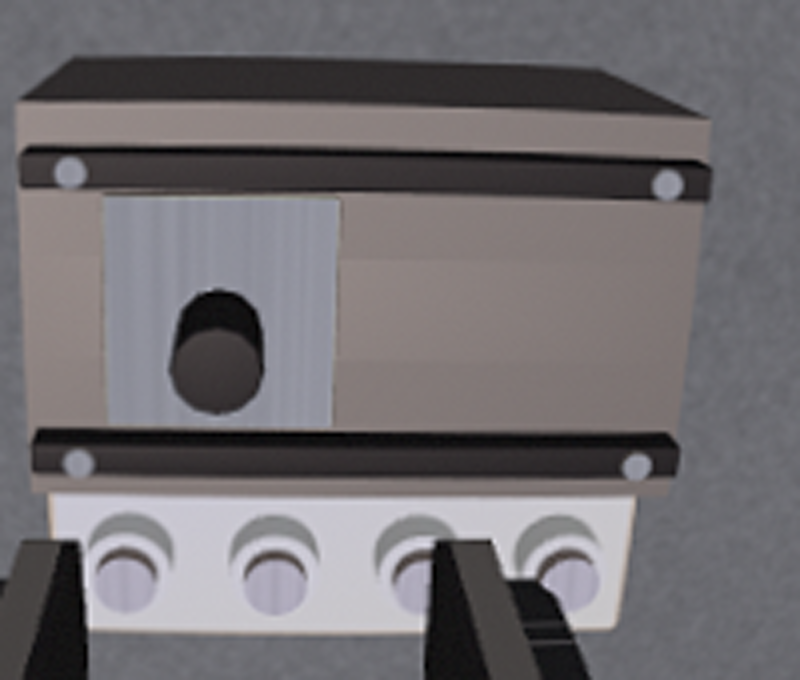

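Run:
```python
from h import *
s=manip.get_state();print(s['position'],np.degrees(yawof(s['ee_rot'])),s['clock'])
c=cal('wrist')
f=lambda p,z: plane(c,215+(p[0]+.5)/4-.5,125+(p[1]+.5)/4-.5,z,True)
C,D,A,B=[f(p,.1067) for p in [(70,172),(667,185),(79,463),(637,466)]]
cen=(A+B+C+D)/4;y=(B+D-A-C)/2;x=(A+B-C-D)/2
print(cen,np.linalg.norm(x),np.linalg.norm(y),np.degrees(np.arctan2(y[1],y[0])),np.degrees(np.arctan2(x[1],x[0])))
yh=y/np.linalg.norm(y); xh=np.array([yh[1],-yh[0],0])
k=f((216,371),.136); print('knob top',k,(k-cen)@xh,(k-cen)@yh)
for p in [(105,195),(338,198),(108,425),(332,428)]:
    q=f(p,.1); print('plate',q,(q-cen)@xh,(q-cen)@yh)
for p in [(18,100),(712,120)]:
    q=f(p,.095); print('corner',q,(q-cen)@xh,(q-cen)@yh)
```

```text
[0.49818919 0.20233396 0.22246234] 69.64702209425337 2.25
[0.5063913  0.22418323 0.1067    ] 0.06387131289466241 0.12353415596647944 68.86522026033522 -21.040666656543586
knob top [0.49499787 0.19511696 0.136     ] -0.0001468278086864472 -0.03121917052545063
plate [0.4622891  0.18176897 0.1       ] -0.02584264853657419 -0.05546288686662498
plate [0.47986772 0.22697052 0.1       ] -0.025744467274282996 -0.006963617724557724
plate [0.5101982  0.16278784 0.1       ] 0.025687733594487415 -0.055892990204013206
plate [0.5279958  0.20876003 0.1       ] 0.02571230047690068 -0.006595971288892997
corner [0.43740349 0.17122768 0.095     ] -0.045253521387646385 -0.07426793957466186
corner [0.49191869 0.31006785 0.095     ] -0.04446593498069477 0.07488928397932644
```

>>> send_rows(increments=[[0.4,-0.001,0,0,0.009],[0.4,0,0,0,0],[0.4,0,0,0,0]])

```text
clock: 2.62
position: [0.4956, 0.196, 0.2235]
ee_rot: [0.0, 0.826, 0.564, -0.0]
contact_force: [0.3, 1.1, 0.5]
width: 0.0339
```

Run:
```python
from h import *
s=manip.get_state();print(s['position'],np.degrees(yawof(s['ee_rot'])),s['clock'],s['width'])
c,im=grab('wrist','w3.png')
s=manip.get_state();print(s['position'],s['contact_force'])
cv2.imwrite('pics/w3c.png',cv2.resize(im[125:295,215:415],None,fx=4,fy=4,interpolation=cv2.INTER_CUBIC))
import pickle; pickle.dump(c,open('w3.pkl','wb'))
```

```text
[0.49557326 0.19600398 0.22351272] 68.70720767364395 2.625 0.03392335167527504
[0.4956645  0.19611361 0.22355874] [ 0.74908267 -0.6400984   0.32290465]
```

View pics/w3c.png

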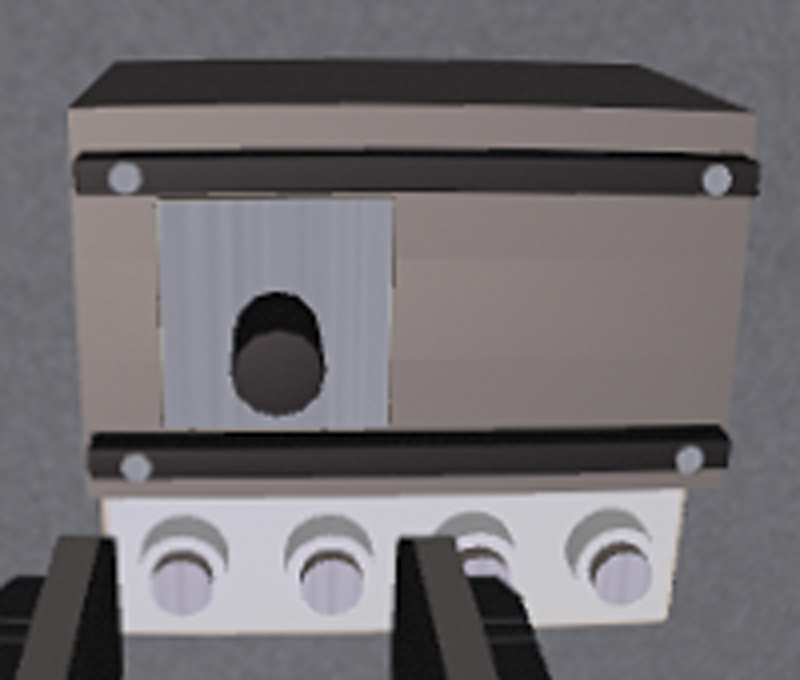

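Run:
```python
from h import *
import pickle; c=pickle.load(open('w3.pkl','rb'))
f=lambda p,z: plane(c,215+(p[0]+.5)/4-.5,125+(p[1]+.5)/4-.5,z,True)
C,D,A,B=[f(p,.1067) for p in [(124,178),(716,180),(136,467),(690,460)]]
cen=(A+B+C+D)/4;y=(B+D-A-C)/2;x=(A+B-C-D)/2
print(cen,np.linalg.norm(x),np.linalg.norm(y),np.degrees(np.arctan2(y[1],y[0])),np.degrees(np.arctan2(x[1],x[0])))
yh=y/np.linalg.norm(y); xh=np.array([yh[1],-yh[0],0])
k=f((278,373),.136); print('knob top',k,(k-cen)@xh,(k-cen)@yh)
for p in [(160,200),(393,200),(164,427),(388,428)]:
    q=f(p,.1); print('plate',q,(q-cen)@xh,(q-cen)@yh)
for p in [(69,108),(757,115)]:
    q=f(p,.095); print('corner',q,(q-cen)@xh,(q-cen)@yh)
```

```text
[0.50855838 0.22835533 0.1067    ] 0.06395247528944734 0.12398204674725727 69.08848813657607 -20.61166111653298
knob top [0.49714434 0.19912592 0.136     ] -0.00022950543293654823 -0.031378113921208796
plate [0.46469259 0.18582266 0.1       ] -0.025795467735974034 -0.05538799461071172
plate [0.4823201 0.2312306 0.1      ] -0.025536298568196895 -0.00667923455140503
plate [0.51213812 0.16706468 0.1       ] 0.02522015546007139 -0.05597590853414671
plate [0.53035995 0.21308408 0.1       ] 0.02581625515325154 -0.0064838382040958474
corner [0.44000997 0.17472953 0.095     ] -0.044892892806544585 -0.07456030734304184
corner [0.49360641 0.31422429 0.095     ] -0.04461596529021474 0.07487626075067698
```

Run:
```python
from h import *
plan([0.4971,0.1994,0.110],69.2,3,0.4)
```

```text
now [0.4957 0.1961 0.2236] 68.72 dist [ 0.0014  0.0033 -0.1136] turn -0.0084
[0.4, 0.0012, 0.0, 0.0379, -0.0028],
[0.4, 0.0012, 0.0001, 0.0379, -0.0028],
[0.4, 0.0012, 0.0001, 0.0379, -0.0028]
```

>>> send_rows(increments=[[0.4,0.003,0,0.02,-0.008],[0.4,0.0006,0,0.034,0],[0.4,0,0,0.034,0],[0.4,0,0,0.025,0],[0.4,0,0,0,0],[0.4,0,0,0,0]])

```text
clock: 3.42
position: [0.4981, 0.2004, 0.1114]
ee_rot: [0.0, 0.823, 0.568, 0.001]
contact_force: [0.2, -0.3, 1.0]
width: 0.0341
```

Run:
```python
from h import *
plan([0.4971,0.1994,0.110],69.2,1,0.4)
plan([0.5194+.0032,0.2567+.0084,0.110],69.2,1,0.4)
grab('side','s1.png')
```

```text
now [0.4981 0.2004 0.1114] 69.24 dist [-0.001  -0.001  -0.0014] turn 0.0007
[0.4, -0.0012, -0.0006, 0.0014, 0.0007]
now [0.4981 0.2004 0.1114] 69.24 dist [ 0.0245  0.0647 -0.0014] turn 0.0007
[0.4, 0.0692, 0.0, 0.0014, 0.0007]
```

View pics/s1.png

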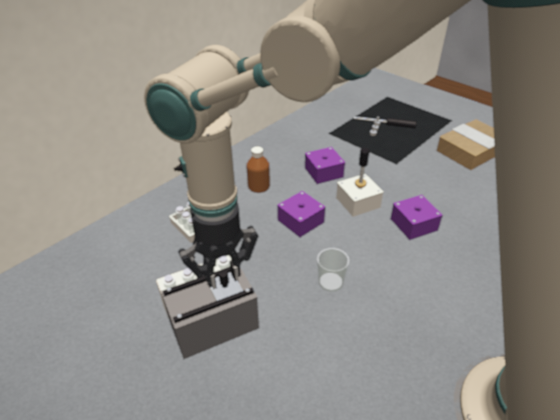

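The side view shows the fingers straddling the knob at about (224,278), clear of both rails. I'll drag it open.

>>> send_rows(increments=[[0.4,0.008,0,0,0],[0.4,0.012,0,0,0],[0.4,0.013,0,0,0],[0.4,0.013,0,0,0],[0.4,0.012,0,0,0],[0.4,0.008,0,0,0],[0.4,0.003,0,0,0],[0.4,0,0,0,0]])

```text
clock: 4.47
position: [0.5215, 0.2649, 0.1101]
ee_rot: [0.0, 0.823, 0.568, -0.0]
contact_force: [0.7, -1.9, -0.3]
width: 0.0339
```

>>> send_rows(increments=[[0.4,0.001,0,0,0],[0.4,0,0,0,0],[0.4,0,0,0,0]])

```text
clock: 4.85
position: [0.5216, 0.265, 0.1101]
ee_rot: [0.0, 0.823, 0.568, -0.001]
contact_force: [-0.3, -5.6, 0.3]
width: 0.0341
```

>>> send_rows(increments=[[0.4,-0.006,0,0,0],[0.4,-0.002,0,-0.01,0],[0.4,0,0,-0.03,0],[0.6,0,0,-0.04,0],[0.8,0,0,-0.04,0]])

```text
clock: 5.48
position: [0.5194, 0.2591, 0.2324]
ee_rot: [-0.0, 0.823, 0.568, 0.001]
contact_force: [0.6, -0.3, -0.7]
width: 0.0674
```

Run:
```python
from h import *
plan([0.5213,-0.2553,0.24],69.2,1,0.8)
```

```text
now [0.5194 0.2591 0.2324] 69.27 dist [ 0.0019 -0.5144  0.0076] turn 0.0012
[0.8, -0.4804, 0.1839, -0.0076, 0.0012]
```

>>> send_rows(increments=[[1,-0.03,0.0115,-0.005,0],[1,-0.055,0.021,0,0],[1,-0.055,0.021,0,0],[1,-0.055,0.021,0,0],[1,-0.055,0.021,0,0],[1,-0.055,0.021,0,0],[1,-0.055,0.021,0,0],[1,-0.055,0.021,0,0]])

```text
clock: 6.48
position: [0.5211, -0.1874, 0.2365]
ee_rot: [0.001, 0.823, 0.568, 0.001]
contact_force: [1.1, 0.2, -0.2]
width: 0.0852
```

>>> send_rows(increments=[[1,-0.04,0.0155,0,0],[1,-0.025,0.0095,0,0],[1,0,0,0,0],[1,0,0,0,0]])

```text
clock: 6.98
position: [0.5211, -0.2546, 0.2358]
ee_rot: [-0.0, 0.823, 0.568, 0.001]
contact_force: [0.0, 0.1, 0.2]
width: 0.0856
```

Run:
```python
from h import *
import pickle
s=manip.get_state();print(s['clock'],s['position'],s['width'])
c,im=grab('wrist','w4.png'); pickle.dump(c,open('w4.pkl','wb'))
plan([0.5213,-0.2553,0.24],69.2,1,1)
grab('side','s2.png')
cd,im=grab('scene','c2.png')
```

```text
6.975 [ 0.52109407 -0.25456857  0.23575963] 0.08559481680171199
now [ 0.5211 -0.2542  0.2358] 69.32 dist [ 0.0002 -0.0011  0.0042] turn 0.002
[1, -0.0009, 0.0006, -0.0042, 0.002]
```

View pics/w4.png

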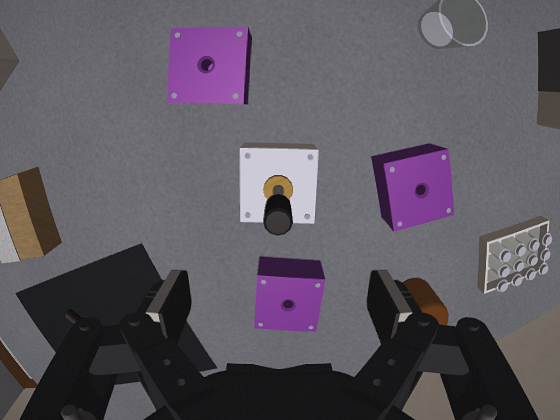

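View pics/s2.png

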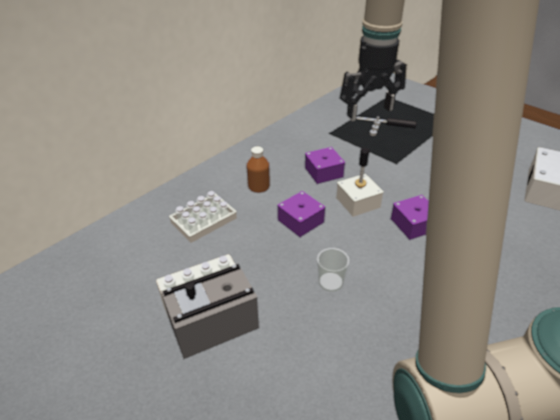

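View pics/c2.png

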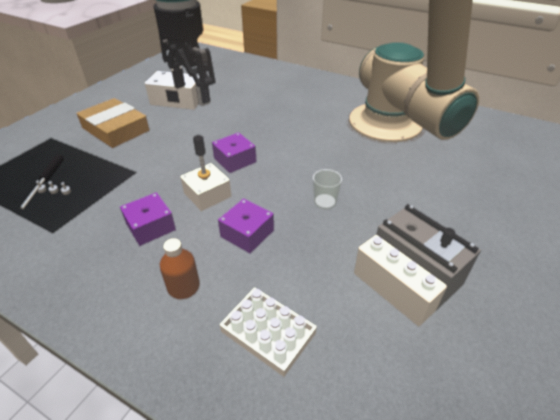

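Run:
```python
from h import *
import pickle; c=pickle.load(open('w4.pkl','rb'))
q=np.array([plane(c,*p,.05,True) for p in [(240,148.5),(318.5,150),(316,223),(239.5,221)]]);print(q.round(4),q.mean(0).round(4),[np.linalg.norm(q[i]-q[i-1]).round(4) for i in range(4)])
print('screws',np.mean([plane(c,*p,.05,True) for p in [(248,156),(310,157),(308,216.5),(247.5,215)]],axis=0))
print('headtop',plane(c,278,222.5,.157,True),'collar',plane(c,278,189,.069,True))
a=cv2.imread('pics/c2.png');b=cv2.imread('pics/s2.png');w=cv2.imread('pics/w4.png')
r=lambda im,x,y,ww,h,s:cv2.resize(im[y:y+h,x:x+ww],None,fx=s,fy=s,interpolation=cv2.INTER_CUBIC)
cv2.imwrite('pics/z2.png',np.hstack([r(a,380,200,50,50,8),r(b,200,262,50,50,8)]))
cv2.imwrite('pics/z3.png',r(w,225,135,110,110,5))
```

```text
[[ 0.4706 -0.2778  0.05  ]
 [ 0.5003 -0.2038  0.05  ]
 [ 0.5742 -0.2319  0.05  ]
 [ 0.5428 -0.3084  0.05  ]] [ 0.522  -0.2555  0.05  ] [np.float64(0.0784), np.float64(0.0798), np.float64(0.0791), np.float64(0.0827)]
screws [ 0.52211552 -0.25566958  0.05      ]
headtop [ 0.52148487 -0.2557794   0.157     ] collar [ 0.51959312 -0.25512027  0.069     ]
```

View pics/z2.png

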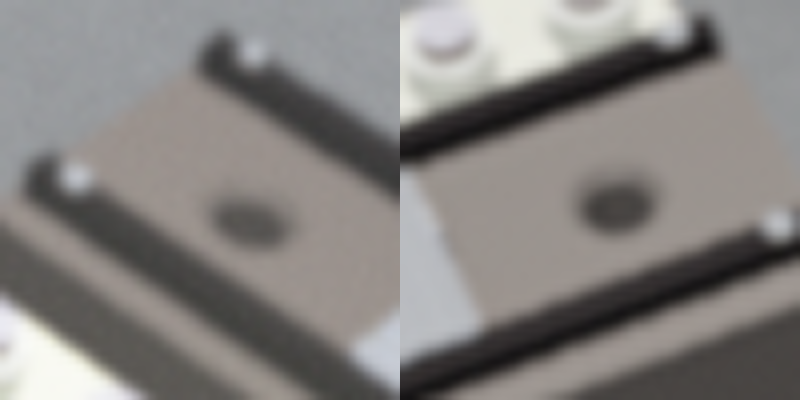

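View pics/z3.png

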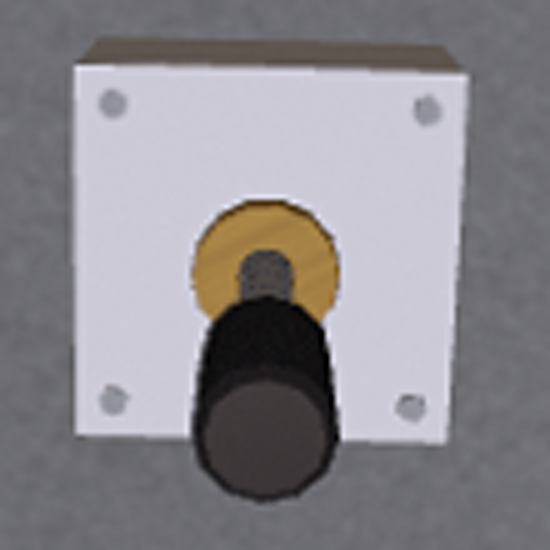

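Run:
```python
from h import *
cs,cd=cal('scene'),cal('side')
a=(380+(252.5)/8-.5,200+215.5/8-.5); b=(200+217.5/8-.5,262+200.5/8-.5)
print(tri([ray(cs,*a),ray(cd,*b)]), plane(cs,*a,.094),plane(cd,*b,.094))
plan([0.5217,-0.2557,0.117],69.2,1,1)
```

```text
(array([0.49668373, 0.19622916, 0.09557839]), [np.float64(0.0005735691146917475), np.float64(0.0005735691146918026)]) [0.49463892 0.19555586 0.094     ] [0.4977641  0.19605534 0.094     ]
now [ 0.5211 -0.2541  0.2357] 69.35 dist [ 0.0006 -0.0016 -0.1187] turn 0.0026
[1, -0.0013, 0.0011, 0.1187, 0.0026]
```

>>> send_rows(increments=[[1,-0.001,0.001,0.03,0],[1,-0.0005,0,0.035,0],[1,0,0,0.032,0],[1,0,0,0.021,0],[1,0,0,0,0],[1,0,0,0,0]])

```text
clock: 7.88
position: [0.5221, -0.2571, 0.1184]
ee_rot: [0.001, 0.823, 0.569, 0.0]
contact_force: [0.6, 0.7, 0.9]
width: 0.0853
```

>>> send_rows(increments=[[0.5,0,0,0,0],[0.35,0,0,0,0],[0.3,0,0,0,0],[0.2,0,0,0,0],[0.2,0,0,0,0],[0.2,0,0,0,0]], squeeze=50)

```text
clock: 8.62
position: [0.5216, -0.2569, 0.1177]
ee_rot: [0.0, 0.823, 0.568, 0.0]
contact_force: [-0.1, 1.8, 4.7]
width: 0.0205
```

Run:
```python
from h import *
s=manip.get_state();print(s['clock'],s['position'],s['width'],s['contact_force'],s['moment'])
grab('side','s3.png')
c,im=grab('wrist','w5.png')
```

```text
8.625 [ 0.52164    -0.25694683  0.1177104 ] 0.020542714559869984 [-0.06928967  1.78408604  4.68155101] [ 0.51643029 -0.11208792 -0.05757681]
```

View pics/w5.png

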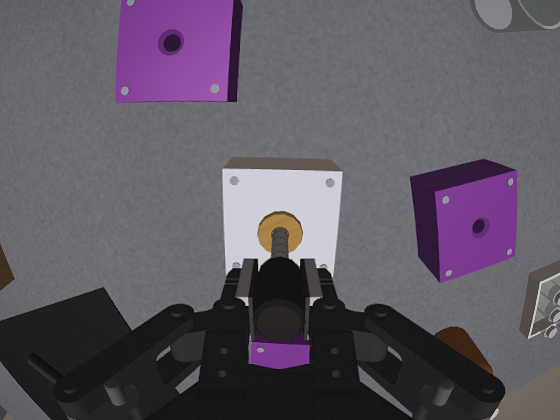

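>>> send_rows(increments=[[0.2,0,0,-0.008,0],[0.2,0,0,-0.015,0],[0.2,0,0,-0.025,0],[0.2,0,0,-0.03,0],[0.2,0,0,-0.03,0],[0.2,0,0,-0.03,0],[0.2,0,0,0,0],[0.2,0,0,0,0]])

```text
clock: 9.72
position: [0.5205, -0.257, 0.2544]
ee_rot: [-0.001, 0.823, 0.568, -0.001]
contact_force: [0.2, 0.8, -2.3]
width: 0.0209
```

Run:
```python
from h import *
s=manip.get_state();print(s['clock'],s['position'],s['width'],s['contact_force'],s['moment'])
_,b=grab('side','s4.png');_,a=grab('scene','c4.png');_,w=grab('wrist','w6.png')
r=lambda im,x,y,ww,h,s:cv2.resize(im[y:y+h,x:x+ww],None,fx=s,fy=s,interpolation=cv2.INTER_CUBIC)
cv2.imwrite('pics/z4.png',np.hstack([r(a,150,60,100,150,4),r(b,310,80,100,150,4)]))
plan([0.4965,0.1961,0.26],69.2,1,.2)
```

```text
9.725 [ 0.52052015 -0.25701135  0.25436778] 0.02091559540007849 [ 0.20739254  0.81990713 -2.28501085] [ 0.00454449  0.02657584 -0.00731481]
now [ 0.5205 -0.2568  0.2536] 69.27 dist [-0.024   0.4529  0.0064] turn 0.0012
[0.2, 0.4151, -0.1828, -0.0064, 0.0012]
```

View pics/z4.png

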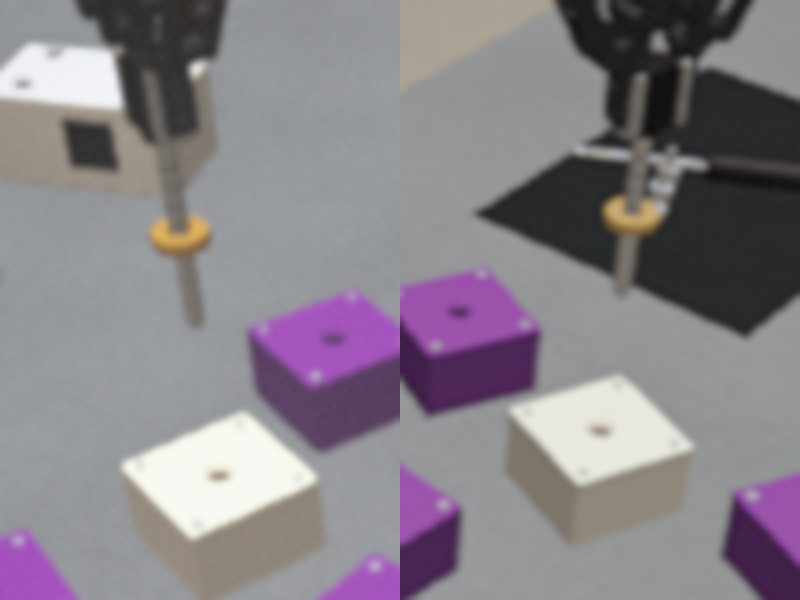

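View pics/w6.png

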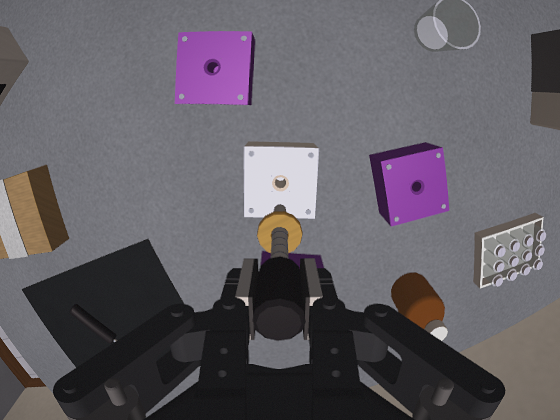

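Run:
```python
from h import *
cs,cd,cw=cal('scene'),cal('side'),cal('wrist')
A=lambda x,y:(150+(x+.5)/4-.5,60+(y+.5)/4-.5); B=lambda x,y:(310+(x-400+.5)/4-.5,80+(y+.5)/4-.5)
print('hole',tri([ray(cs,*A(219,475)),ray(cd,*B(601,431))]),plane(cs,*A(219,475),.05),plane(cd,*B(601,431),.05),plane(cw,281,183,.05,True))
print('tip',tri([ray(cs,*A(195,324)),ray(cd,*B(623,294))]))
print('collar top',tri([ray(cs,*A(180,228)),ray(cd,*B(634,208))]))
print('rod high',tri([ray(cs,*A(155,90)),ray(cd,*B(641,80))]))
```

```text
hole (array([ 0.52173154, -0.25537733,  0.04800799]), [np.float64(0.0006369244878547073), np.float64(0.000636924487854716)]) [ 0.5231353  -0.25443909  0.05      ] [ 0.52014731 -0.25220868  0.05      ] [ 0.52206243 -0.25519879  0.05      ]
tip (array([ 0.52013137, -0.25633555,  0.1469193 ]), [np.float64(2.1377486144237857e-05), np.float64(2.137748614426366e-05)])
collar top (array([ 0.52024521, -0.25572237,  0.2034332 ]), [np.float64(0.00038612321910296585), np.float64(0.0003861232191030004)])
rod high (array([ 0.5250168 , -0.25297695,  0.27898941]), [np.float64(0.0014864985017187338), np.float64(0.001486498501718705)])
```

>>> send_rows(increments=[[0.2,0.015,-0.007,-0.006,0],[0.2,0.035,-0.0155,0,0],[0.2,0.05,-0.022,0,0],[0.2,0.055,-0.0242,0,0],[0.2,0.055,-0.0242,0,0],[0.2,0.055,-0.0242,0,0],[0.2,0.05,-0.022,0,0],[0.2,0.045,-0.0198,0,0]])

```text
clock: 10.88
position: [0.4988, 0.1386, 0.2615]
ee_rot: [-0.0, 0.822, 0.569, 0.0]
contact_force: [0.7, -0.1, -1.9]
width: 0.0209
```

>>> send_rows(increments=[[0.2,0.035,-0.0155,0,0],[0.2,0.015,-0.006,0,0],[0.2,0.005,-0.002,0,0],[0.2,0,0,0,0],[0.2,0,0,0,0],[0.2,0,0,0,0]])

```text
clock: 11.62
position: [0.4978, 0.1945, 0.2613]
ee_rot: [0.0, 0.823, 0.568, -0.0]
contact_force: [0.3, -0.5, -1.7]
width: 0.021
```

Run:
```python
from h import *
s=manip.get_state();print(s['clock'],s['position'],s['width'],s['contact_force'],s['moment'])
_,b=grab('side','s5.png');_,a=grab('scene','c5.png');_,w=grab('wrist','w7.png')
r=lambda im,x,y,ww,h,s:cv2.resize(im[y:y+h,x:x+ww],None,fx=s,fy=s,interpolation=cv2.INTER_CUBIC)
cv2.imwrite('pics/z5.png',np.hstack([r(a,360,130,100,150,4),r(b,170,190,100,150,4)]))
plan([0.4969,0.1956,0.26],69.2,1,.2)
```

```text
11.625 [0.49775848 0.19453582 0.26128219] 0.021039913238349743 [ 0.32625409 -0.53970034 -1.72589716] [ 0.03517926 -0.03520741 -0.01659239]
now [0.4977 0.195  0.2613] 69.22 dist [-0.0008  0.0006 -0.0013] turn 0.0003
[0.2, 0.0003, -0.001, 0.0013, 0.0003]
```

View pics/z5.png

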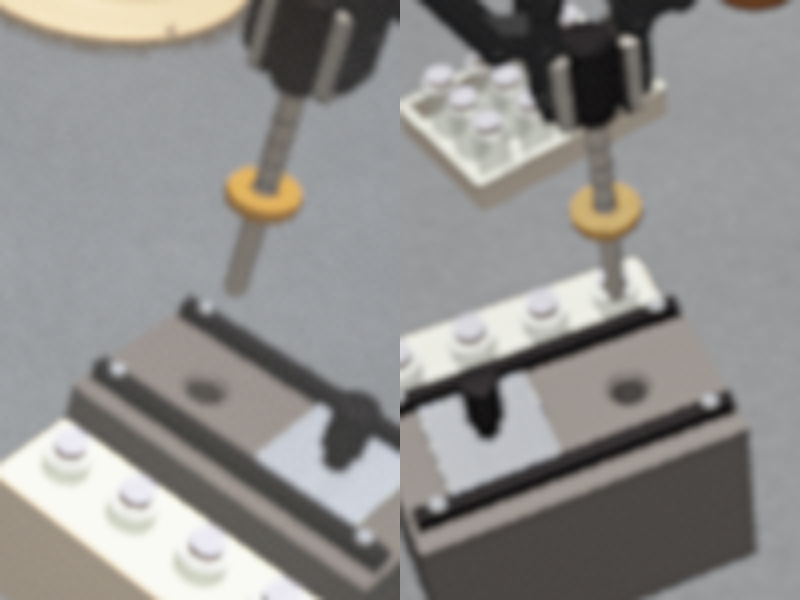

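View pics/w7.png

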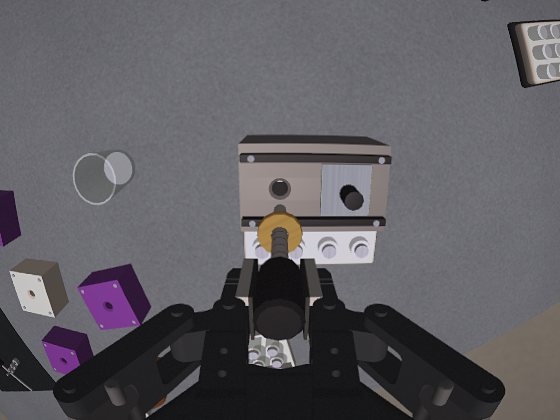

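Run:
```python
from h import *
s=manip.get_state();print(s['position'])
cs,cd,cw=cal('scene'),cal('side'),cal('wrist')
A=lambda x,y:(360+(x+.5)/4-.5,130+(y+.5)/4-.5); B=lambda x,y:(170+(x-400+.5)/4-.5,190+(y+.5)/4-.5)
print('well',tri([ray(cs,*A(206,388)),ray(cd,*B(628,388))]),plane(cw,280,187.5,.095,True))
print('tip',tri([ray(cs,*A(236,291)),ray(cd,*B(617,294))]))
print('collar bot',tri([ray(cs,*A(262,200)),ray(cd,*B(605,217))]))
```

```text
[0.49774711 0.19497269 0.26132115]
well (array([0.49681223, 0.19636996, 0.09535388]), [np.float64(0.0004999676471593572), np.float64(0.0004999676471594306)]) [0.49521137 0.19667227 0.095     ]
tip (array([0.49816826, 0.19563659, 0.15526932]), [np.float64(0.0003644532551777063), np.float64(0.00036445325517770534)])
collar bot (array([0.49789722, 0.19572599, 0.20328259]), [np.float64(0.0006945150692285089), np.float64(0.0006945150692285997)])
```

>>> send_rows(increments=[[0.2,0,-0.0016,0.01,0],[0.2,0,0,0.02,0],[0.2,0,0,0.02,0],[0.2,0,0,0.01,0],[0.2,0,0,0,0],[0.2,0,0,0,0]])

```text
clock: 12.52
position: [0.4966, 0.1962, 0.2019]
ee_rot: [0.0, 0.823, 0.568, 0.001]
contact_force: [0.2, -0.6, -1.0]
width: 0.0206
```

Run:
```python
from h import *
s=manip.get_state();print(s['clock'],s['position'],s['contact_force'],s['moment'])
_,b=grab('side','s6.png');_,a=grab('scene','c6.png')
r=lambda im,x,y,ww,h,s:cv2.resize(im[y:y+h,x:x+ww],None,fx=s,fy=s,interpolation=cv2.INTER_CUBIC)
cv2.imwrite('pics/z6.png',np.hstack([r(a,360,130,100,150,4),r(b,170,190,100,150,4)]))
```

```text
12.525 [0.49660856 0.19621897 0.2018827 ] [ 0.20716705 -0.6275033  -0.97308128] [-0.07480973 -0.00305301  0.0055127 ]
```

View pics/z6.png

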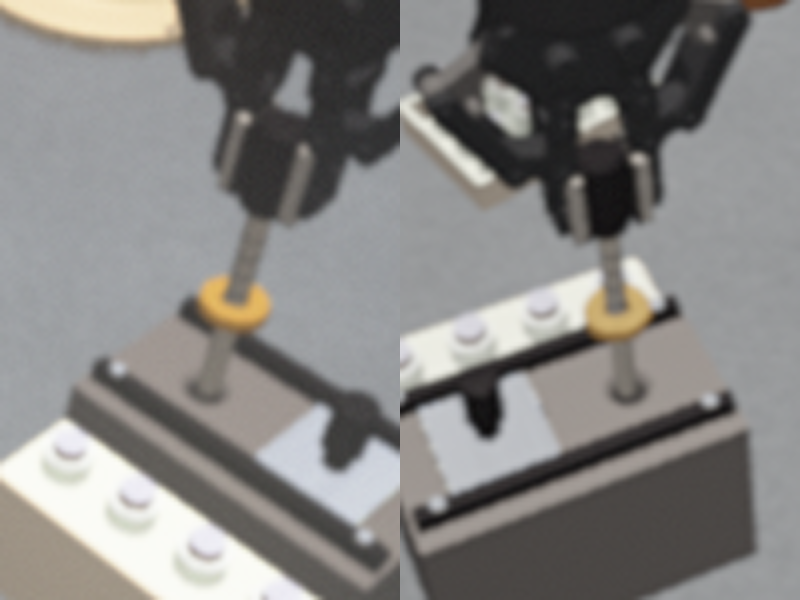

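The tip is entering the well mouth and looks centred: scene crop (207,390), side crop (627,392). I'll keep going down.

>>> send_rows(increments=[[0.2,0,0,0.008,0],[0.2,0,0,0.01,0],[0.2,0,0,0.01,0],[0.2,0,0,0.008,0],[0.2,0,0,0.004,0],[0.2,0,0,0,0]])

```text
clock: 13.38
position: [0.496, 0.1961, 0.1609]
ee_rot: [-0.0, 0.823, 0.568, -0.0]
contact_force: [-0.9, -0.5, -1.2]
width: 0.0206
```

>>> send_rows(increments=[[0.2,0,0,0.003,0],[0.2,0,0,0.003,0],[0.2,0,0,0.003,0],[0.2,0,0,0.003,0],[0.2,0,0,0,0]])

```text
clock: 14.0
position: [0.4959, 0.196, 0.149]
ee_rot: [-0.0, 0.823, 0.568, -0.0]
contact_force: [1.0, -0.2, -0.9]
width: 0.0209
```

>>> send_rows(increments=[[0.2,0,0,0.002,0],[0.2,0,0,0.002,0],[0.2,0,0,0.002,0],[0.2,0,0,0,0]])

```text
clock: 14.5
position: [0.496, 0.1961, 0.143]
ee_rot: [0.0, 0.823, 0.568, -0.0]
contact_force: [-0.2, -0.5, -1.5]
width: 0.0207
```

>>> send_rows(increments=[[0.2,0,0,0.0015,0],[0.2,0,0,0.0015,0],[0.2,0,0,0,0]])

```text
clock: 14.88
position: [0.4961, 0.1961, 0.1401]
ee_rot: [0.0, 0.823, 0.568, -0.0]
contact_force: [0.6, -0.3, -1.5]
width: 0.0211
```

>>> send_rows(increments=[[0.2,0,0,0.0015,0],[0.2,0,0,0.0015,0],[0.2,0,0,0,0]])

```text
clock: 15.25
position: [0.4966, 0.1961, 0.1388]
ee_rot: [0.0, 0.823, 0.568, 0.001]
contact_force: [-1.1, -0.4, 8.1]
width: 0.0205
```

>>> send_rows(increments=[[0.2,0,0,0.001,0],[0.2,0,0,0,0],[0.2,0,0,0,0]])

```text
clock: 15.62
position: [0.4968, 0.1961, 0.1388]
ee_rot: [0.001, 0.823, 0.568, 0.001]
contact_force: [-2.7, -1.4, 12.9]
width: 0.0207
```

Run:
```python
from h import *
s=manip.get_state();print(s['clock'],s['position'],s['contact_force'],s['moment'])
_,b=grab('side','s7.png');_,a=grab('scene','c7.png')
r=lambda im,x,y,ww,h,s:cv2.resize(im[y:y+h,x:x+ww],None,fx=s,fy=s,interpolation=cv2.INTER_CUBIC)
cv2.imwrite('pics/z7.png',np.hstack([r(a,360,130,100,150,4),r(b,170,190,100,150,4)]))
```

```text
15.625 [0.49682115 0.1960625  0.1387535 ] [-2.65777281 -1.44524814 12.93050211] [-0.29695196  0.69766736  0.03075517]
```

View pics/z7.png

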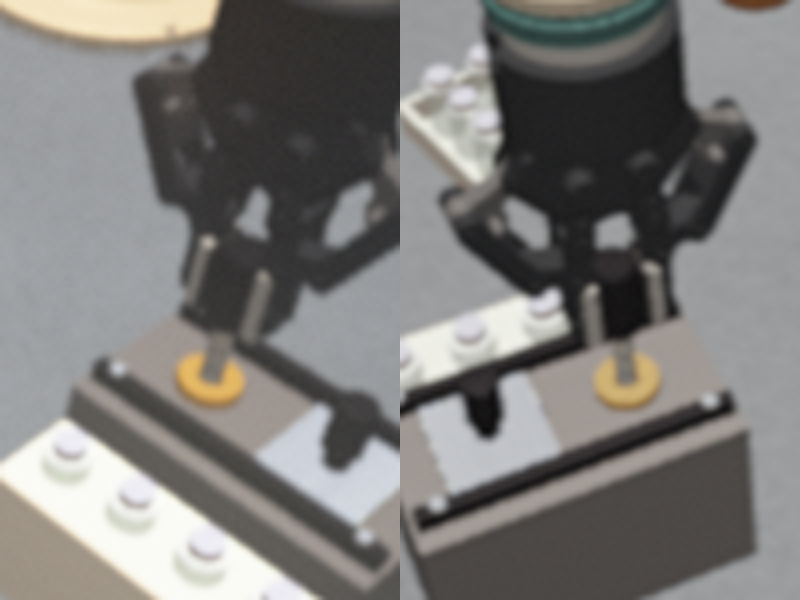

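>>> send_rows(increments=[[0.2,0,0,-0.004,0],[0.2,0,0,-0.01,0],[0.2,0,0,-0.02,0],[0.2,0,0,-0.025,0],[0.2,0,0,-0.03,0],[0.2,0,0,-0.025,0],[0.2,0,0,-0.008,0],[0.2,0,0,0,0]])

```text
clock: 16.73
position: [0.4961, 0.1961, 0.2582]
ee_rot: [0.0, 0.823, 0.568, 0.0]
contact_force: [-0.0, 0.3, -1.9]
width: 0.0202
```

Run:
```python
from h import *
plan([0.5222,-0.2559,0.26],69.2,1,.2)
```

```text
now [0.4961 0.1961 0.2582] 69.27 dist [ 0.0261 -0.452   0.0018] turn 0.0013
[0.2, -0.4135, 0.1844, -0.0018, 0.0013]
```

>>> send_rows(increments=[[0.2,-0.015,0.0067,-0.002,0],[0.2,-0.035,0.0156,0,0],[0.2,-0.05,0.0223,0,0],[0.2,-0.055,0.0245,0,0],[0.2,-0.055,0.0245,0,0],[0.2,-0.055,0.0245,0,0],[0.2,-0.05,0.0223,0,0],[0.2,-0.045,0.02,0,0]])

```text
clock: 17.73
position: [0.5174, -0.2003, 0.2592]
ee_rot: [-0.001, 0.823, 0.568, -0.001]
contact_force: [1.1, 1.6, -1.1]
width: 0.0206
```

>>> send_rows(increments=[[0.2,-0.033,0.0147,0,0],[0.2,-0.015,0.0067,0,0],[0.2,-0.005,0.002,0,0],[0.2,0,0,0,0],[0.2,0,0,0,0],[0.2,0,0,0,0]])

```text
clock: 18.48
position: [0.5219, -0.2542, 0.2606]
ee_rot: [0.0, 0.822, 0.569, 0.0]
contact_force: [-0.3, 0.4, -1.1]
width: 0.021
```

Run:
```python
from h import *
s=manip.get_state();print(s['clock'],s['position'],s['width'],s['contact_force'],s['moment'])
_,b=grab('side','s8.png');_,a=grab('scene','c8.png');_,w=grab('wrist','w8.png')
r=lambda im,x,y,ww,h,s:cv2.resize(im[y:y+h,x:x+ww],None,fx=s,fy=s,interpolation=cv2.INTER_CUBIC)
cv2.imwrite('pics/z8.png',np.hstack([r(a,150,60,100,150,4),r(b,310,80,100,150,4)]))
plan([0.5222,-0.2559,0.26],69.2,1,.2)
```

```text
18.475 [ 0.52192009 -0.2541512   0.26059947] 0.02101515305885154 [-0.260181    0.44826109 -1.0803013 ] [-0.02825356  0.03227235 -0.00265185]
now [ 0.5219 -0.2547  0.2605] 69.32 dist [ 0.0003 -0.0012 -0.0005] turn 0.0021
[0.2, -0.001, 0.0007, 0.0005, 0.0021]
```

View pics/z8.png

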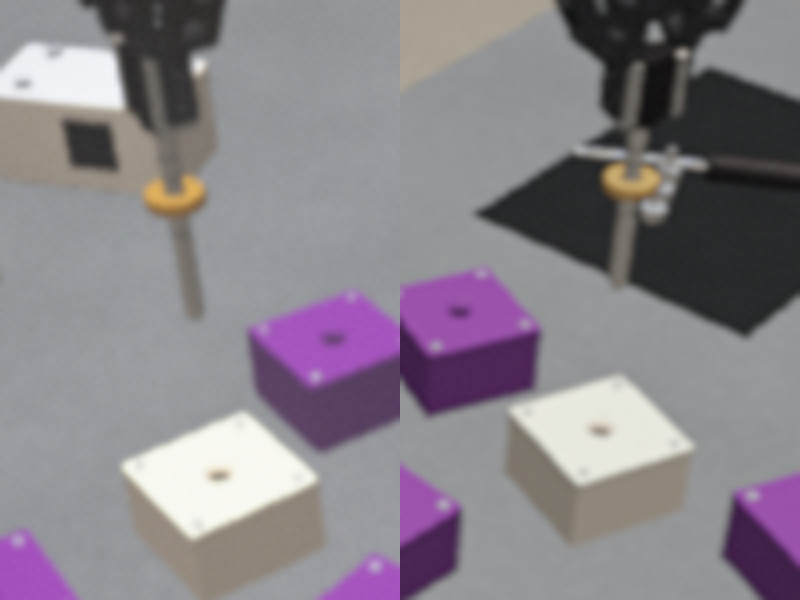

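View pics/w8.png

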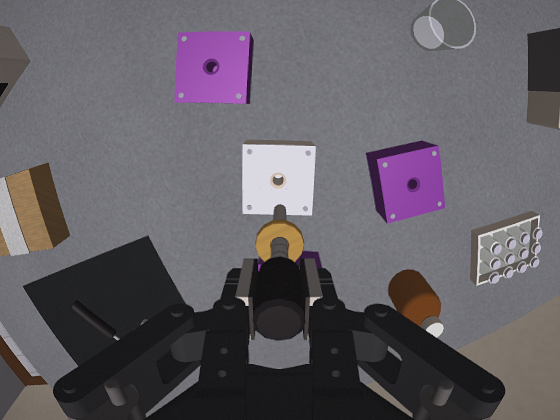

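Run:
```python
from h import *
s=manip.get_state();print(s['position'])
cs,cd,cw=cal('scene'),cal('side'),cal('wrist')
A=lambda x,y:(150+(x+.5)/4-.5,60+(y+.5)/4-.5); B=lambda x,y:(310+(x-400+.5)/4-.5,80+(y+.5)/4-.5)
print('hole',tri([ray(cs,*A(219,475)),ray(cd,*B(601,431))])[0],plane(cw,278.3,180.5,.05,True))
print('tip',tri([ray(cs,*A(195,316)),ray(cd,*B(620,285))]))
print('collar bot',tri([ray(cs,*A(176,202)),ray(cd,*B(629,189))]))
```

```text
[ 0.52191695 -0.25467194  0.26049371]
hole [ 0.52173154 -0.25537733  0.04800799] [ 0.52192341 -0.25573571  0.05      ]
tip (array([ 0.52157378, -0.2541157 ,  0.15338424]), [np.float64(0.00012398619024371385), np.float64(0.00012398619024370027)])
collar bot (array([ 0.52235645, -0.25256718,  0.21781162]), [np.float64(0.0013672720928951307), np.float64(0.0013672720928952348)])
```

>>> send_rows(increments=[[0.2,-0.0012,0.0007,0.015,0],[0.2,0,0,0.025,0],[0.2,0,0,0.025,0],[0.2,0,0,0.02,0],[0.2,0,0,0.012,0],[0.2,0,0,0,0],[0.2,0,0,0,0]])

```text
clock: 19.5
position: [0.5226, -0.257, 0.1639]
ee_rot: [0.001, 0.823, 0.568, 0.0]
contact_force: [-0.5, 0.5, -1.7]
width: 0.0206
```

Run:
```python
from h import *
s=manip.get_state();print(s['clock'],s['position'],s['contact_force'],s['moment'])
_,b=grab('side','s9.png');_,a=grab('scene','c9.png')
r=lambda im,x,y,ww,h,s:cv2.resize(im[y:y+h,x:x+ww],None,fx=s,fy=s,interpolation=cv2.INTER_CUBIC)
cv2.imwrite('pics/z9.png',np.hstack([r(a,175,140,60,75,6),r(b,330,140,60,75,6)]))
```

```text
19.5 [ 0.52257014 -0.25697106  0.16393838] [-0.47879064  0.54113451 -1.6772544 ] [-0.03341657  0.00288651  0.0124351 ]
```

View pics/z9.png

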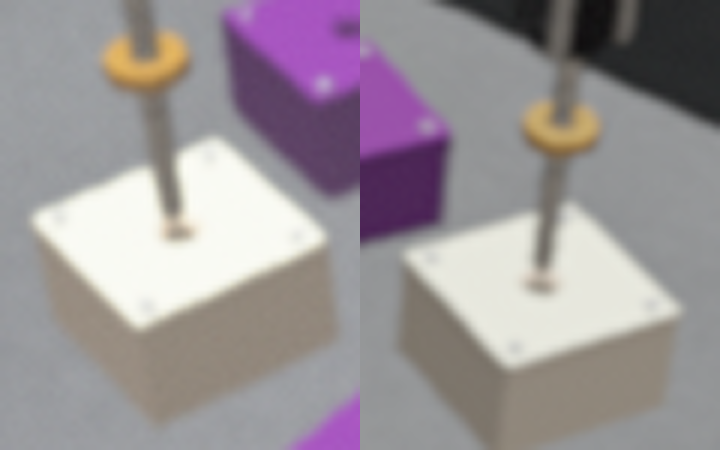

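Run:
```python
from h import *
cs,cd,cw=cal('scene'),cal('side'),cal('wrist')
A=lambda x,y:(175+(x+.5)/6-.5,140+(y+.5)/6-.5); B=lambda x,y:(330+(x-360+.5)/6-.5,140+(y+.5)/6-.5)
print('hole',tri([ray(cs,*A(180,231)),ray(cd,*B(540,286))]))
print('tip',tri([ray(cs,*A(173,214)),ray(cd,*B(542,269))]))
print(manip.get_state()['position'])
```

```text
hole (array([ 0.52187017, -0.25435879,  0.04912026]), [np.float64(0.0008343923418497387), np.float64(0.0008343923418497347)])
tip (array([ 0.522613  , -0.25557869,  0.05693964]), [np.float64(0.0010520393230854582), np.float64(0.0010520393230854577)])
[ 0.52265357 -0.25699834  0.16426372]
```

>>> send_rows(increments=[[0.2,0.0007,-0.0009,0,0],[0.2,0,0,0.004,0],[0.2,0,0,0.004,0],[0.2,0,0,0.004,0],[0.2,0,0,0,0]])

```text
clock: 20.23
position: [0.5212, -0.2555, 0.1507]
ee_rot: [-0.0, 0.823, 0.568, -0.0]
contact_force: [0.6, 0.1, -1.3]
width: 0.0209
```

>>> send_rows(increments=[[0.2,0,0,0.005,0],[0.2,0,0,0.006,0],[0.2,0,0,0.006,0],[0.2,0,0,0.005,0],[0.2,0,0,0,0]])

```text
clock: 20.85
position: [0.5212, -0.2555, 0.1287]
ee_rot: [-0.0, 0.823, 0.568, -0.0]
contact_force: [-0.4, 0.1, -1.3]
width: 0.0206
```

>>> send_rows(increments=[[0.2,0,0,0.004,0],[0.2,0,0,0.004,0],[0.2,0,0,0.002,0],[0.2,0,0,0,0]])

```text
clock: 21.35
position: [0.5213, -0.2556, 0.1191]
ee_rot: [-0.0, 0.823, 0.568, -0.0]
contact_force: [-0.2, -0.0, -1.2]
width: 0.0204
```

>>> send_rows(increments=[[0.2,0,0,0.0015,0],[0.2,0,0,0.0005,0],[0.2,0,0,0,0],[0.2,0,0,0,0]])

```text
clock: 21.85
position: [0.5217, -0.2558, 0.1178]
ee_rot: [0.0, 0.823, 0.568, 0.0]
contact_force: [-0.5, -0.3, 2.4]
width: 0.0207
```

>>> send_rows(increments=[[0.3,0,0,0,0],[0.5,0,0,0,0],[0.8,0,0,0,0],[0.8,0,0,0,0],[0.8,0,0,-0.02,0],[0.8,0,0,-0.04,0],[0.8,0,0,-0.045,0],[0.8,0,0,0,0]])

```text
clock: 22.85
position: [0.5236, -0.257, 0.2265]
ee_rot: [0.004, 0.823, 0.568, 0.002]
contact_force: [0.2, 0.3, 0.0]
width: 0.0683
```

Run:
```python
from h import *
s=manip.get_state();print(s['clock'],s['position'],s['contact_force'],s['width'])
_,b=grab('side','s10.png');_,a=grab('scene','c10.png')
r=lambda im,x,y,ww,h,s:cv2.resize(im[y:y+h,x:x+ww],None,fx=s,fy=s,interpolation=cv2.INTER_CUBIC)
cv2.imwrite('pics/z10.png',np.hstack([r(a,165,120,75,95,5),r(b,325,130,75,95,5)]))
plan([0.5193+.0,0.2565,0.23],69.2,1,.4)
```

```text
22.85 [ 0.52359967 -0.25697925  0.22649697] [0.22798821 0.30009579 0.02508975] 0.06834845286973075
now [ 0.5214 -0.2556  0.2224] 69.27 dist [-0.0021  0.5121  0.0076] turn 0.0012
[0.4, 0.4782, -0.1832, -0.0076, 0.0012]
```

View pics/z10.png

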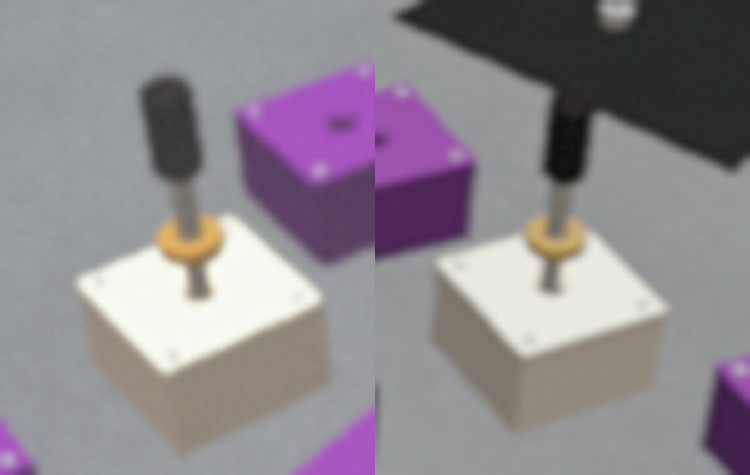

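View pics/s10.png

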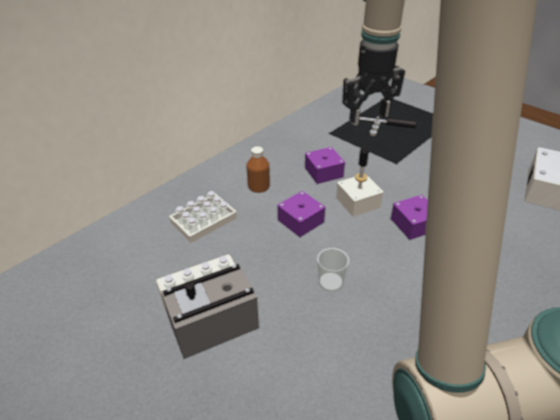

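>>> send_rows(increments=[[0.6,0.02,-0.0077,-0.006,0],[0.4,0.05,-0.0192,0,0],[0.4,0.058,-0.0222,0,0],[0.4,0.058,-0.0222,0,0],[0.4,0.058,-0.0222,0,0],[0.4,0.058,-0.0222,0,0],[0.4,0.058,-0.0222,0,0],[0.4,0.055,-0.021,0,0]])

```text
clock: 23.95
position: [0.5177, 0.1918, 0.2274]
ee_rot: [-0.001, 0.822, 0.569, -0.001]
contact_force: [-0.2, -0.0, 0.3]
width: 0.0343
```

>>> send_rows(increments=[[0.4,0.038,-0.0145,0,0],[0.4,0.02,-0.0077,0,0],[0.4,0.005,-0.002,0,0],[0.4,0,0,0,0],[0.4,0,0,0,0]])

```text
clock: 24.58
position: [0.5195, 0.2548, 0.2283]
ee_rot: [0.0, 0.823, 0.568, -0.0]
contact_force: [0.3, -0.2, 0.6]
width: 0.034
```

Run:
```python
from h import *
s=manip.get_state();print(s['clock'],s['position'],s['contact_force'],s['width'])
_,w=grab('wrist','w11.png')
plan([0.5193+.0,0.2565,0.11],69.2,1,.4)
c=cal('wrist')
```

```text
24.575 [0.51950428 0.25478023 0.22828267] [ 0.30397343 -0.16466037  0.62356024] 0.03398822017187271
now [0.5196 0.2548 0.2283] 69.16 dist [-0.0003  0.0017 -0.1183] turn -0.0007
[0.4, 0.0015, -0.0008, 0.1183, -0.0007]
```

View pics/w11.png

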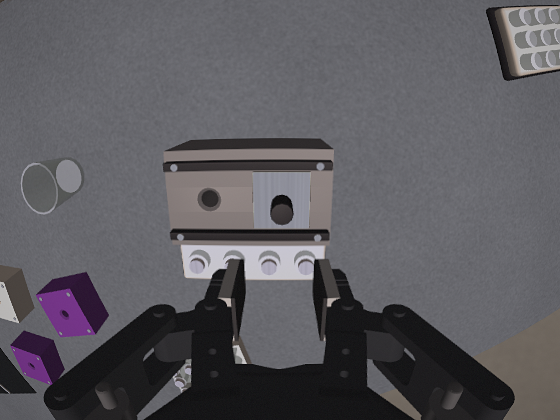

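>>> send_rows(increments=[[0.4,0.0015,-0.0005,0.02,0],[0.4,0,0,0.036,0],[0.4,0,0,0.036,0],[0.4,0,0,0.026,0],[0.4,0,0,0,0],[0.4,0,0,0,0]])

```text
clock: 25.38
position: [0.5205, 0.2575, 0.1114]
ee_rot: [0.0, 0.823, 0.568, 0.001]
contact_force: [-0.1, 1.1, -1.0]
width: 0.0341
```

Run:
```python
from h import *
plan([0.4963-.003,0.196-.008,0.110],69.2,1,.4)
```

```text
now [0.5205 0.2575 0.1114] 69.22 dist [-0.0272 -0.0695 -0.0014] turn 0.0004
[0.4, -0.0746, -0.0007, 0.0014, 0.0004]
```

>>> send_rows(increments=[[0.4,-0.008,0,0,0],[0.4,-0.012,0,0,0],[0.4,-0.014,0,0,0],[0.4,-0.014,0,0,0],[0.4,-0.012,0,0,0],[0.4,-0.009,0,0,0],[0.4,-0.004,0,0,0],[0.4,0,0,0,0]])

```text
clock: 26.38
position: [0.4932, 0.1891, 0.1101]
ee_rot: [-0.0, 0.823, 0.568, -0.001]
contact_force: [0.2, -0.1, 0.5]
width: 0.0343
```

>>> send_rows(increments=[[0.4,-0.0015,0,0,0],[0.4,0,0,0,0],[0.4,0,0,0,0]])

```text
clock: 26.75
position: [0.4931, 0.1887, 0.1101]
ee_rot: [-0.0, 0.823, 0.568, 0.0]
contact_force: [1.1, 3.1, -1.4]
width: 0.0341
```

>>> send_rows(increments=[[0.4,-0.001,0,0,0],[0.4,0,0,0,0],[0.4,0,0,0,0]])

```text
clock: 27.12
position: [0.493, 0.1886, 0.1101]
ee_rot: [-0.001, 0.823, 0.568, 0.001]
contact_force: [2.0, 6.6, -2.5]
width: 0.0341
```

Force rises without further motion, so the shutter is against its shut stop. I'll back off and lift clear.

>>> send_rows(increments=[[0.4,0.006,0,0,0],[0.4,0.004,0,0,0],[0.4,0,0,-0.02,0],[0.4,0,0,-0.04,0],[0.4,0,0,-0.05,0],[0.4,0,-0.03,-0.02,0],[0.4,0,0,0,0],[0.4,0,0,0,0]])

```text
clock: 28.12
position: [0.4682, 0.2067, 0.2398]
ee_rot: [0.0, 0.823, 0.568, -0.0]
contact_force: [-0.0, 0.1, 0.1]
width: 0.0342
```

Run:
```python
from h import *
s=manip.get_state();print(s['clock'],s['position'],s['contact_force'],s['qd'].round(3))
_,w=grab('wrist','w12.png');_,b=grab('side','s12.png');_,a=grab('scene','c12.png')
cv2.imwrite('pics/w12c.png',cv2.resize(w[110:310,180:420],None,fx=3,fy=3,interpolation=cv2.INTER_CUBIC))
r=lambda im,x,y,ww,h,s:cv2.resize(im[y:y+h,x:x+ww],None,fx=s,fy=s,interpolation=cv2.INTER_CUBIC)
cv2.imwrite('pics/z12.png',np.hstack([r(a,165,120,75,95,5),r(b,325,130,75,95,5)]))
import pickle;pickle.dump(cal('wrist'),open('w12.pkl','wb'))
```

```text
28.125 [0.46822828 0.20674548 0.23977026] [-0.01572697  0.10556894  0.05681012] [-0.006  0.019  0.007  0.003 -0.002  0.   ]
```

View pics/w12c.png

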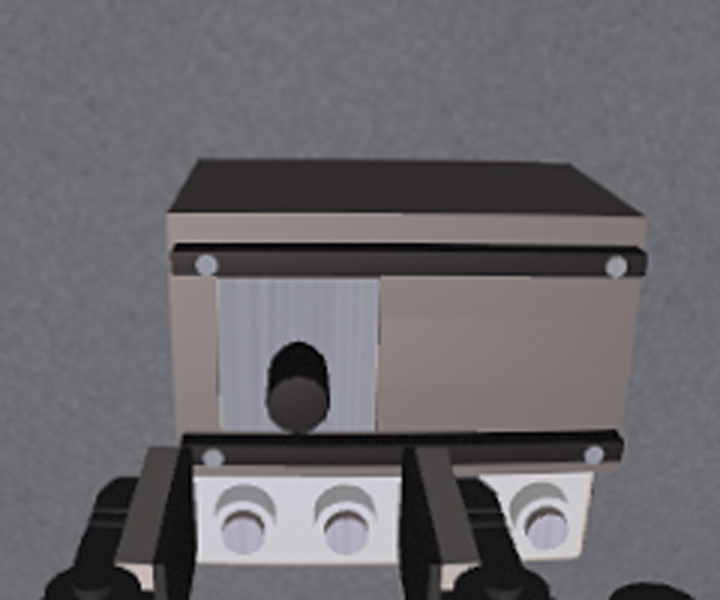

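View pics/z12.png

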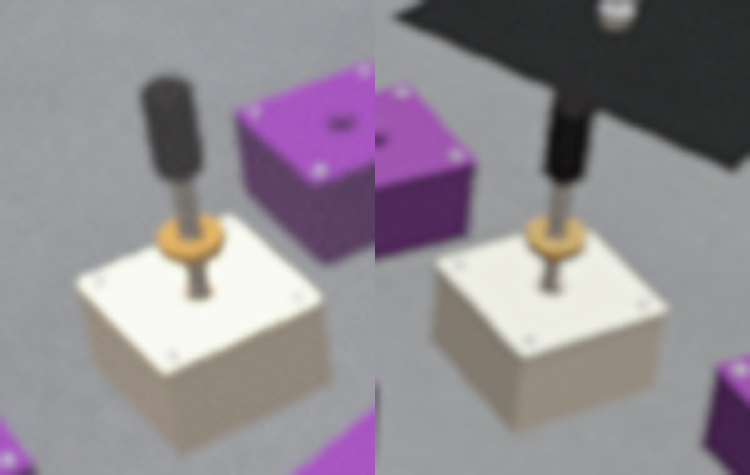

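View pics/c12.png

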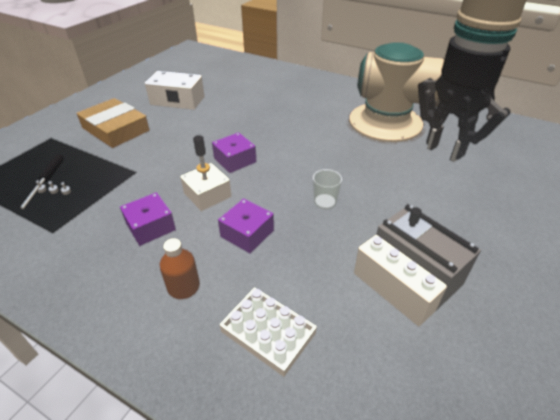

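Run:
```python
from h import *
import pickle; c=pickle.load(open('w12.pkl','rb'))
f=lambda p,z: plane(c,180+(p[0]+.5)/3-.5,110+(p[1]+.5)/3-.5,z,True)
C,D,A,B=[f(p,.1067) for p in [(206,264),(616,266),(213,457),(594,454)]]
cen=(A+B+C+D)/4;y=(B+D-A-C)/2;yh=y/np.linalg.norm(y)
for n,p,z in [('knob',(298,404),.136),('L',(219,355),.1),('R',(378,355),.1)]: print(n,(f(p,z)-cen)@yh)
cs,cd=cal('scene'),cal('side')
S=lambda x,y:(165+(x+.5)/5-.5,120+(y+.5)/5-.5); T=lambda x,y:(325+(x-375+.5)/5-.5,130+(y+.5)/5-.5)
print('headtop',tri([ray(cs,*S(165,85)),ray(cd,*T(573,100))])); print('collar mid',tri([ray(cs,*S(189,239)),ray(cd,*T(556,237))]))
```

```text
knob -0.034778050341582885
L -0.059316230008847136
R -0.009968460541951005
headtop (array([ 0.52246723, -0.25384634,  0.15772472]), [np.float64(0.0009730018691855109), np.float64(0.0009730018691856538)])
collar mid (array([ 0.52263476, -0.25487585,  0.07926148]), [np.float64(0.0006963874410723304), np.float64(0.0006963874410723993)])
```

```bash
python3 -c "
from rig import manip
s=manip.get_state();print(s['clock'],s['contact_force'])
print(manip.sign_off())"
```

```text
28.275 [0.16549203 0.14605404 0.06112824]
the job is handed in; nothing more can be done
None
```

The job is done and handed in at 28.3 s of the 64 s allowed. No verdict was reported.

- **Shutter opening:** I slid it open to its stop, with the fingers around the knob.
- **Depth reading:** I lowered the gauge into the well until the force rose to about 13 N with no further descent. The camera showed the collar flat on the block's top face. The tool height puts the well's depth at about 63 mm.
- **Gauge return:** The gauge went back down to its original seating height, TCP 0.1178 m against 0.1177 m at pick-up. The head top measured 0.158 m, where about 0.157 m is expected.
- **Shutter closing:** I slid it shut to its stop, with the knob at local y -34.8 mm where -35 mm is shut. The gripper then backed off and lifted clear.
- **Bystanders:** In the last scene picture the bottle, beaker and vial tray were where they started.

The collar check agreed only loosely. From the cameras its underside stands about 64–65 mm above the tip, against 63 mm from the tool height, which is near the cameras' accuracy of a few millimetres. Its pictures right after the gauge was put back and at the end look the same. No check failed.

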